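# Open a circlip and hold it at the groove of a gearbox shaft

## Robot

A 6-joint arm with a two-finger parallel gripper is mounted at the origin on the work surface. World frame = base frame: x ahead of the robot, y to its left, z up, the work surface at z = 0. Lengths are in m, angles in rad, forces in N, time in s.
With the tool pointing down it reaches from about 0.3 to 0.775 m from the base axis. Payload 14.6 kg.
Tool frame: the origin (TCP) lies on the centre line of the jaws, within the pads' length; the fingertips stand 25 mm ahead of it and the grasp point (between the pads) lies 6 mm ahead of it (ctrl.tip_reach is the distance from the TCP to the fingertips, in m); z points along the fingers, y is the line along which they close (so a half turn about z gives the same grasp; the last joint's range is limited). The gripper opens to 94 mm and grips with 3 to 60 N. Pads are 16 mm wide; open, the fingers measure 119 mm over their backs; the gripper's body (75 mm by 177 mm) begins 78 mm behind the grasp point.
Start: joints at [-1.387, 0.3, 1.521, -0, 1.321, -0.067], TCP at [0.136, -0.533, 0.23] pointing down, gripper open.
Joint ranges: [-3.03, 3.03], [-0.79, 2.21], [0.23, 2.52], [-1.04, 4.18], [0, 3.07], [-2.55, 2.55]. Speed limits (rad/s): [2.22, 2.22, 2.57, 3.14, 3.14, 3.14].

## Interface

Orientations are given as [roll, pitch, yaw] about the fixed x, y, z axes, in that order (R = Rz(yaw) Ry(pitch) Rx(roll)).
In Python, from station import ctrl gives the robot as it stands. The module is installed in compiled form; this text tells all that it offers.
- The arm moves only by the tool apply_moves, never from a script. Its argument "deltas" is a list of rows, each a list of 7 numbers: the closure in counts, from 0 (fully open) to 255 (shut), then the shift along the world's x, y, z in cm, then the turn, a rotation vector about the world's x, y, z in rad. In form: [[jaw, tx, ty, tz, ax, ay, az], ...]. A call has 1 to 10 rows; each row shifts and turns the commanded pose from where the row before left it; what a row does not reach is not made up. A row lasts 1/10 s, in which the tool goes at most 50 mm and 8.59 degrees, less where a joint would pass 70% of its speed; a pose out of reach is approached as far as the arm can. A call with a gripper value outside its range is refused whole. The fingers move at their own pace and stop on an object; "grip_force" is the grip in N (left out, the last holds). Time passes only in rows, so rows that do not move let the fingers close. It gives the time, the measured TCP pose, the force, the opening and the grip force at its end, in the units of the state.
- ctrl.get_obs(): the state, without advancing time (a new reading comes with each control period).
- ctrl.camera(name): name is "side" or "top" or "wrist"; returns a dict with "img" (420x560x3 uint8, red, green, blue), "K" (3x3 intrinsics, pixels), "k1" (the pictures are not rectified: a ray, as slopes to the right and down, at radius r is drawn at 1 + k1 r^2 times it, then the intrinsics apply), "pose" (4x4, takes a point from camera to world coordinates); the wrist camera has in their place "hand_eye" (4x4, takes a point from camera to tool coordinates, whose origin is the TCP and whose axes are the flange's). Camera axes: x right, y up, looking along -z (the intrinsics and any distortion apply to the point x, -y, -z); pixel columns grow to the right and rows downward; lengths in m; the calibration is good to about 2 mm. A picture is of the moment at which its call begins: read the wrist's pose just before it. There is no depth.
- ctrl.hand_in(): hands the job in; it is judged then, once.
The state is a dict: "time_s": time; "qpos": joint angles; "joint_vel": joint speeds; "tau": joint torques, N m; "ee_pos": TCP position; "eef_rot": TCP orientation; "force": force on the tool from outside, world axes, zero at the start; "moment": the same for the moment, N m; "grip_width": finger opening in m; "grip_force": force on a finger pad.
Only numpy, scipy, OpenCV 4.12 (cv2) and the standard library are available. Lean on these libraries where they do the work, as an engineer would, in place of code of your own. Each camera call takes 0.05 s, during which the arm holds its last target. There are 200 camera calls.

## Task

The circlip that keeps the sprocket on the gearbox output shaft is already hooked on the tips of the circlip pliers, which lie across the parts tray. Take the pliers by their handles, squeeze them right up to the stop so that the ring is spread, and slide the spread ring, level and without forcing it, down over the shaft end until it lies at the groove, on the thrust washer. Finish there with the pliers still in your grip, squeezed and still, so the ring stays fully spread and can be checked before it snaps in; leave the other things on the bench where they are.

Things in the scene. Friction and masses are not known exactly. Their poses are not given: they have to be found in the camera images.
- pliers_grip (a point): Where to grip the pliers: midway between the handles, half-way up their 14 mm height, 60 mm behind the pivot. x points along the pliers to the nose, z up; on the centre line between the two arms, which swing symmetrically. The handles are straight bars 12 mm wide, 30 to 120 mm behind the pivot. Over their outer faces here: 54 mm at rest (73 mm at the far ends), 34 mm and parallel when squeezed.
- ring_center (a point): Centre of the circlip when spread, mid-thickness; 122.1 mm ahead of pliers_grip and 20 mm below it, same axes, fixed to the pliers. Flat ring 2.5 mm thick, lugs towards the pivot. Spread, its bore passes a 35 mm circle and it is 44 mm across (49 mm over the lugs); at rest the bore is 28 mm wide and cannot pass the shaft. Jaws and handles lie 11 mm or more above the ring, only the tips reach it.
- handle_left (a joint): Squeeze angle of each arm of the pliers, rad: 0 at rest, 0.165 at the stop. Squeezing the handles together spreads the tips and the ring. A spring pushes back on each handle at the grip point with 4 N at rest, 11 N at the stop; 25 to 40 N of grip is good, the stop prevents overspreading. As the handles swing in between fingers that do not slip, the pliers creep about 4 mm nose-first in the grip.
- groove (a point): On the axis of the upright output shaft, at the height of the ring's mid-thickness when it lies on the thrust washer (1.25 mm above the washer's face); z up. The shaft is 30 mm in diameter, its chamfered end 11.25 mm above this point. The groove is 26 mm in diameter and reaches from the washer 5 mm up. The washer is 51 mm across; just below it the toothed sprocket, 86 mm.
- tray: Fixed open sheet steel parts tray, 100 mm (x) by 230 mm (y) and 42 mm high, walls 3 mm; origin at the centre of its underside. The pliers lie across its two long rims, pivot over the +x rim, grip point over the inside.
- bearing: Bystander: ball bearing, 42 mm across, 14 mm high, lying in the tray beside the pliers; origin at its underside.
- gearwheel: Bystander: gear wheel, 67 mm across, 24 mm high, on the bench.
- screwdriver: Bystander: screwdriver, 200 mm long, lying on the bench.
- spanner: Bystander: spanner, 200 mm long, lying on the bench.
- hammer: Bystander: hammer with wooden handle, 280 mm long, lying on the bench.
- flat_pliers: Bystander: ordinary flat-nosed pliers without a ring, lying flat on the bench. Not the tool for this job.
- spray_can: Bystander: spray can, 60 mm across, 170 mm tall, standing on the bench.
- pliers: External circlip pliers, tips bent down 90 degrees, dark steel with black dipped handles, loose, 0.13 to 0.21 kg. They lie level across the two long rims of the tray, handles over its inside, the tips with the circlip hooked on hanging outside it. Origin on the pivot, level with the handles' underside; x to the nose. Held at the grip point, the ring sags about 2 mm.
- gearbox: Fixed gearbox lying on two wooden battens: grey aluminium casting with rounded ends, about 310 x 185 mm, output shaft upright 70 mm from its middle. Origin on the bench under its middle, x towards the output shaft. Its top face is 30 mm below the groove point; apart from sprocket and shaft nothing on it stands higher than 18 mm below that point.
Things that resemble listed ones, but are neither listed nor needed, are in the scene too. Leave any orange look-alike of the pliers alone.

How it is judged:
By the outcome, as a careful person would: the job done as asked, in the order asked, and still so for the second after the job is handed in, while the arm keeps its last pose, push and grip.
It also fails if it takes over 40 s, if anything falls off the work surface, if the arm or the gripper's body presses on something with over 40 N, if the wrist force passes 120 N, or if a joint passes its speed limit or range.

## Working session

There is one attempt and no reset: what is moved stays moved. The work goes in short steps, Python scripts to look and compute and a tool call to move; the robot and the scene stay as the last step left them, time stands still between calls to the robot, and variables do not carry over. Pictures are saved under pics/ and viewed, at most 11 in all, crops included, and the job is handed in when it is done.

Besides the shell and the picture viewer there is one more tool, called as a command line: name --pt "numbers of a row" for each row, then --argument value for the rest. apply_moves: Moves the arm, as the interface text tells. Its arguments: {"type":"object","properties":{"deltas":{"type":"array"},"grip_force":{"type":"number"}},"required":["deltas"]}

```bash
mkdir -p pics; cat > h.py <<'E'
import numpy as np, cv2
from station import ctrl
from scipy.spatial.transform import Rotation as R
def grab(name):
    o=ctrl.get_obs(); c=ctrl.camera(name)
    if name=="wrist":
        T=np.eye(4);T[:3,:3]=R.from_euler('xyz',o["eef_rot"]).as_matrix();T[:3,3]=o["ee_pos"]
        c["pose"]=T@np.array(c["hand_eye"])
    return c
def save(c,fn): cv2.imwrite(fn,c["img"][:,:,::-1]); np.savez(fn[:-4]+".npz",**{k:np.array(c[k]) for k in("img","K","k1","pose")})
def load(fn): return dict(np.load(fn))
def ray(c,uv):
    K=np.array(c["K"],float);k1=float(c["k1"])
    p=cv2.undistortPoints(np.array([[uv]],float),K,np.array([k1,0,0,0,0.]))[0,0]
    P=np.array(c["pose"]);d=P[:3,:3]@np.array([p[0],-p[1],-1.]);return P[:3,3],d
def onz(c,uv,z):
    o,d=ray(c,uv);return o+d*(z-o[2])/d[2]
def proj(c,X):
    P=np.array(c["pose"]);q=P[:3,:3].T@(np.array(X)-P[:3,3]);x,y=q[0]/-q[2],-q[1]/-q[2]
    s=1+float(c["k1"])*(x*x+y*y);K=np.array(c["K"]);return np.array([K[0,0]*x*s+K[0,2],K[1,1]*y*s+K[1,2]])
def tri(c1,u1,c2,u2):
    o1,d1=ray(c1,u1);o2,d2=ray(c2,u2)
    s=np.linalg.lstsq(np.c_[d1,-d2],o2-o1,rcond=None)[0];a=o1+d1*s[0];b=o2+d2*s[1];return (a+b)/2,np.linalg.norm(a-b)
E
python3 - <<'E'
from h import *
for n in("top","side"):
    c=grab(n);save(c,f"pics/{n}0.png");print(n,np.array(c["pose"]).round(3).tolist(),np.array(c["K"]).tolist(),c["k1"])
print(ctrl.get_obs())
E
```

```text
top [[0.026, 0.99, -0.138, 0.326], [-1.0, 0.025, -0.009, -0.022], [-0.005, 0.138, 0.99, 1.373], [0.0, 0.0, 0.0, 1.0]] [[457.3089411347798, 0.0, 280.6096620618936], [0.0, 457.3089411347798, 202.64902175671415], [0.0, 0.0, 1.0]] -0.04945143329154764
side [[-0.892, 0.261, -0.368, 0.045], [-0.451, -0.47, 0.759, 0.954], [0.025, 0.843, 0.537, 0.777], [0.0, 0.0, 0.0, 1.0]] [[431.2254381188415, 0.0, 276.63916345787146], [0.0, 431.2254381188415, 215.68117096892556], [0.0, 0.0, 1.0]] 0.007035209639467603
{'time_s': 0.1, 'qpos': array([-1.38661445e+00,  3.00425221e-01,  1.52150204e+00, -2.68775287e-05,
        1.32072418e+00, -6.65795890e-02]), 'joint_vel': array([-0.00064877, -0.00260601, -0.00076928, -0.00071215,  0.00034096,
        0.00043972]), 'tau': array([ 9.48031011e-04, -5.32642365e+01, -3.53283298e+01,  7.09566800e-02,
        2.34782853e-02, -4.16385399e-05]), 'ee_pos': array([ 0.13644125, -0.53259096,  0.22994493]), 'eef_rot': array([-3.14053449e+00, -4.44644076e-05,  2.50768110e-01]), 'force': array([1.03148628, 0.26661777, 0.04908567]), 'moment': array([-0.02575888,  0.01296584, -0.00206049]), 'grip_force': 0.0, 'grip_width': 0.094155026564591}
```

View pics/top0.png

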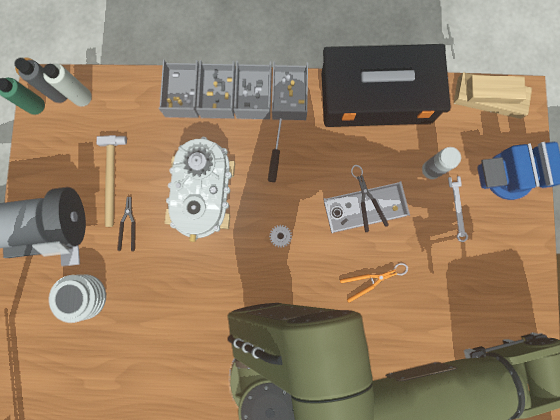

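View pics/side0.png

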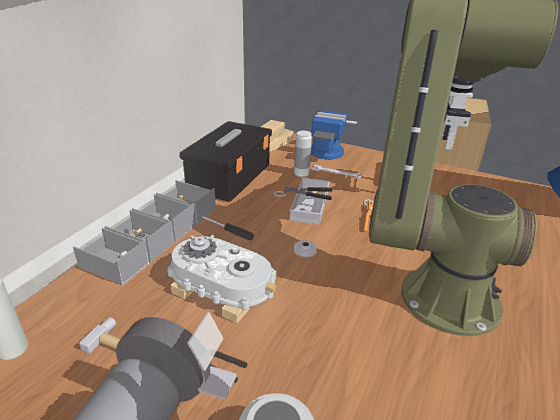

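The top view shows these candidates for the circlip pliers:
- Dark pliers with a ring across the tray, pivot about (363,187), ring about (357,171). These fit the description.
- Orange look-alike at (375,280).
- Flat-nosed pliers without a ring at (127,222).

I choose the dark pair on the tray. The sprocket and shaft are at (197,160). Next is one close crop to check.

```bash
python3 - <<'E'
from h import *
t=load("pics/top0.npz");s=load("pics/side0.npz")
def crop(c,x,y,w,h,k): return cv2.resize(c["img"][y:y+h,x:x+w],None,fx=k,fy=k,interpolation=cv2.INTER_CUBIC)
a=crop(t,320,155,100,75,4);b=crop(t,155,125,100,75,4);e=crop(s,265,165,100,75,4);d=crop(s,160,225,100,75,4)
cv2.imwrite("pics/crops.png",np.vstack([np.hstack([a,b]),np.hstack([e,d])])[:,:,::-1])
for n,u in dict(ring=(357,171),piv=(363,187)).items(): print(n,onz(t,u,.04))
print(onz(t,(197,160),.12))
E
```

```text
ring [ 0.61213776 -0.23468833  0.04      ]
piv [ 0.56429797 -0.2525967   0.04      ]
[0.61515632 0.22747763 0.12      ]
```

View pics/crops.png

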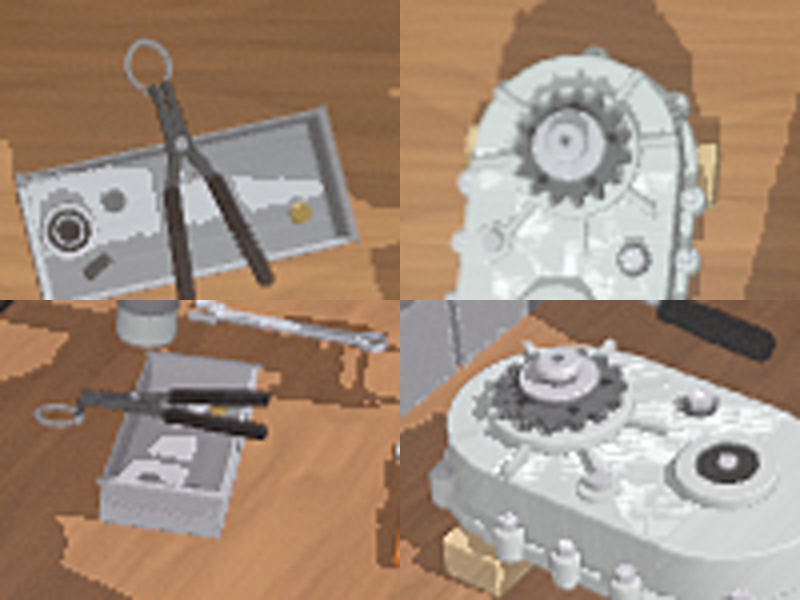

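The crop confirms the choice: dark steel, black handles and a silver ring hooked on, lying over the tray. In the top image the pivot is at about (365,191), the handle ends at (366,229) and (386,225), and the ring at (357,171). The shaft end is at (196,160.5) in top and (197.5,238) in side.

```bash
python3 - <<'E'
from h import *
t=load("pics/top0.npz");s=load("pics/side0.npz")
X,e=tri(t,(196.3,160.5),s,(197.5,238));print("shaft end",X.round(4),e)
p=onz(t,(365.2,191),.056);h1=onz(t,(366,229),.055);h2=onz(t,(386,225.5),.055);r=onz(t,(357,171.3),.03)
m=(h1+h2)/2;print(p,h1,h2,m,r);d=(p-m)[:2];print("yaw handles",np.arctan2(d[1],d[0]),np.linalg.norm(d),"yaw ring",np.arctan2(*(r-p)[1::-1]),np.linalg.norm((r-p)[:2]))
d/=np.linalg.norm(d);print("grip",p[:2]-.06*d)
w=grab("wrist");print(np.array(w["hand_eye"]).round(3).tolist(),w["K"].tolist(),w["k1"])
E
```

```text
shaft end [0.616  0.23   0.1274] 0.008676391572196483
[ 0.54974305 -0.25627964  0.056     ] [ 0.4386728  -0.25890104  0.055     ] [ 0.450266   -0.31692804  0.055     ] [ 0.4444694  -0.28791454  0.055     ] [ 0.61337033 -0.23628557  0.03      ]
yaw handles 0.2919168988955544 0.10992409825645721 yaw ring 0.3044668995704039 0.06669478114448728
grip [ 0.49228141 -0.27354696]
[[-0.001, 0.963, 0.271, 0.078], [1.0, 0.001, 0.0, -0.001], [0.0, 0.271, -0.963, -0.154], [0.0, 0.0, 0.0, 1.0]] [[359.077421257332, 0.0, 284.20746208437635], [0.0, 359.077421257332, 212.23916576961565], [0.0, 0.0, 1.0]] -0.0845401364391871
```

apply_moves --pt "0 3.56 2.6 -0.3 0 0 0.005" --pt "0 3.56 2.6 -0.3 0 0 0.005" --pt "0 3.56 2.6 -0.3 0 0 0.005" --pt "0 3.56 2.6 -0.3 0 0 0.005" --pt "0 3.56 2.6 -0.3 0 0 0.005" --pt "0 3.56 2.6 -0.3 0 0 0.005" --pt "0 3.56 2.6 -0.3 0 0 0.005" --pt "0 3.56 2.6 -0.3 0 0 0.005" --pt "0 3.56 2.6 -0.3 0 0 0.005" --pt "0 3.56 2.6 -0.3 0 0 0.005"

```text
time_s: 1.15
ee_pos: [0.4937, -0.2714, 0.2002]
eef_rot: [-3.141, 0.0, 0.301]
force: [0.2, -0.3, -0.4]
grip_width: 0.0938
grip_force: 0.0
```

```bash
python3 - <<'E'
from h import *
w=grab("wrist");o=ctrl.get_obs();print(o["time_s"],o["ee_pos"],o["eef_rot"],o["joint_vel"].round(3));save(w,"pics/w1.png")
E
```

```text
1.2 [ 0.49733314 -0.26785815  0.19952769] [-3.14040440e+00 -6.86118819e-04  3.04359289e-01] [-0.085 -0.033  0.048 -0.007 -0.009 -0.125]
```

View pics/w1.png

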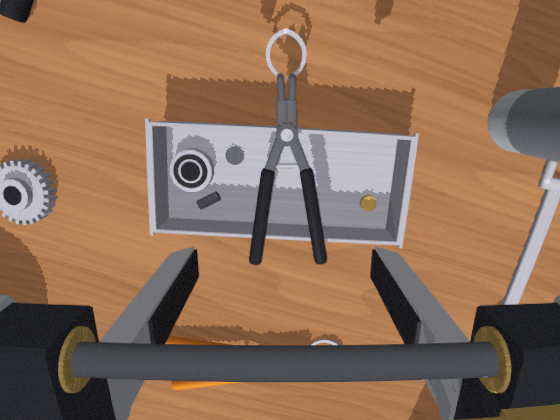

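The wrist view shows the pliers upright in the image: pivot (287,134), handle ends (255,260) and (320,259), ring centre (286,54). The arm was still settling, so I'll hold for one row and measure by mask.

apply_moves --pt "0 0 0 0 0 0 0" --pt "0 0 0 0 0 0 0"

```text
time_s: 1.4
ee_pos: [0.4921, -0.2729, 0.2002]
eef_rot: [-3.141, 0.001, 0.301]
force: [0.1, -0.5, -0.5]
grip_width: 0.0938
grip_force: 0.0
```

```bash
python3 - <<'E'
from h import *
w=grab("wrist");o=ctrl.get_obs();print(o["time_s"],o["ee_pos"],o["eef_rot"],o["joint_vel"].round(3));save(w,"pics/w2.png")
im=w["img"];m=(im.max(2)<50).astype(np.uint8);m[:140]=0;m[275:]=0;m[:,:235]=0;m[:,345:]=0
n,l,st,ce=cv2.connectedComponentsWithStats(m)
L=[]
for i in range(1,n):
    if st[i,4]>300:
        ys,xs=np.where(l==i);pts=np.array([onz(w,(x,y),.056)[:2] for x,y in zip(xs,ys)])
        c=pts.mean(0);u,s_,v=np.linalg.svd(pts-c,full_matrices=False);d=v[0]*np.sign(v[0,0]);a=(pts-c)@d
        print(st[i],c,np.arctan2(d[1],d[0]),np.ptp(a),np.ptp((pts-c)@[-d[1],d[0]]));L.append((c,d))
d=sum(x[1] for x in L);d/=np.linalg.norm(d);yaw=np.arctan2(d[1],d[0])
# axis intersection etc
mid=(L[0][0]+L[1][0])/2;p=onz(w,(287,134),.058)[:2]
print("yaw",yaw,"mid",mid,"sep",np.linalg.norm(L[0][0]-L[1][0]),"pivot",p,"yaw2",np.arctan2(*(p-mid)[::-1]),np.linalg.norm(p-mid))
print("grip from mid",mid+.015*d,"from pivot",p-.06*d)
# ring mask: bright pixels around
r=(im.min(2)>120).astype(np.uint8);r[:20]=0;r[90:]=0;r[:,:250]=0;r[:,325:]=0
ys,xs=np.where(r);print("ring box",xs.min(),xs.max(),ys.min(),ys.max());(cx,cy),_=cv2.minEnclosingCircle(np.c_[xs,ys].astype(np.float32));R_=onz(w,(cx,cy),.029);print(cx,cy,R_,np.linalg.norm(R_[:2]-p))
E
```

```text
1.45 [ 0.491881   -0.27331296  0.20035722] [-3.14144037e+00  3.35634699e-04  3.00155062e-01] [-0.01  -0.008 -0.     0.001  0.002  0.003]
[ 248  166   25   96 1027] [ 0.48071873 -0.25401645] 0.1412581563778275 0.08631289153107423 0.011087153751990271
[299 166  27  96 924] [ 0.49532315 -0.2961051 ] 0.487424963440239 0.08655189107360965 0.011200591753986274
yaw 0.31434155990903323 mid [ 0.48802094 -0.27506077] sep 0.044550465614370885 pivot [ 0.55039728 -0.25644729] yaw2 0.28999392789039646 0.06509431693912823
grip from mid [ 0.50228594 -0.27042292] from pivot [ 0.49333727 -0.27499871]
ring box 264 305 26 73
283.8868408203125 50.23706817626953 [ 0.61533941 -0.23367441  0.029     ] 0.06881921160764684
```

The handle lines give yaw of about 0.30. The visible handle length and separation match the description, and both estimates put the grip at about (0.494,-0.274). I'll descend to TCP z 0.055.

apply_moves --pt "0 0.1 -0.1 -3.0 0 0 0" --pt "0 0.1 0 -4.0 0 0 0" --pt "0 0 0 -4.0 0 0 0" --pt "0 0 0 -2.5 0 0 0" --pt "0 0 0 -1.0 0 0 0" --pt "0 0 0 0 0 0 0" --grip_force 35

```text
time_s: 2.05
ee_pos: [0.4937, -0.2743, 0.055]
eef_rot: [-3.141, 0.001, 0.3]
force: [-0.4, 0.4, -0.2]
grip_width: 0.0943
grip_force: 0.0
```

apply_moves --pt "255 0 0 0 0 0 0" --pt "255 0 0 0 0 0 0" --pt "255 0 0 0 0 0 0" --pt "255 0 0 0 0 0 0" --pt "255 0 0 0 0 0 0" --pt "255 0 0 0 0 0 0" --pt "255 0 0 0 0 0 0"

```text
time_s: 2.75
ee_pos: [0.4946, -0.2739, 0.0557]
eef_rot: [3.141, -0.0, 0.301]
force: [-2.0, -1.6, 5.0]
grip_width: 0.0416
grip_force: 8.8
```

apply_moves --pt "255 0 0 0 0 0 0" --pt "255 0 0 0 0 0 0" --pt "255 0 0 0 0 0 0" --pt "255 0 0 0 0 0 0" --pt "255 0 0 0 0 0 0"

```text
time_s: 3.25
ee_pos: [0.4946, -0.2739, 0.0558]
eef_rot: [3.141, -0.0, 0.301]
force: [-2.8, 0.1, 5.3]
grip_width: 0.0324
grip_force: 34.9
```

```bash
python3 - <<'E'
from h import *
w=grab("wrist");o=ctrl.get_obs();print(o["ee_pos"],o["eef_rot"],o["force"],o["moment"],o["grip_width"]);save(w,"pics/w3.png")
E
```

```text
[ 0.49455732 -0.27391552  0.05579378] [ 3.14123541e+00 -1.53963717e-04  3.00794662e-01] [-1.00813728  0.04390153  5.72662857] [0.00297779 0.41490065 0.00854456] 0.03263626486840735
```

View pics/w3.png

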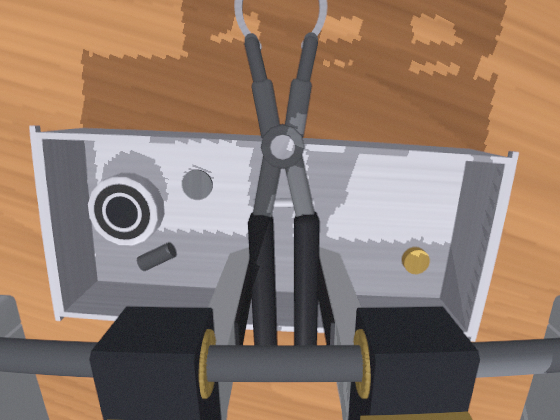

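The squeezed pliers show parallel handles at x of about 263 and 306, the pivot at (284,147), and the spread ring at the top edge, 237 to 327 px wide. The opening is 32.6 mm at 35 N, so they are at the stop. I'll lift, tilting slightly nose-up to take out the sag.

apply_moves --pt "255 0 0 0.3 0 0 0" --pt "255 0 0 1.0 0 0 0" --pt "255 0 0 2.0 0 0 0" --pt "255 0 0 2.5 0 0 0" --pt "255 0 0 2.5 0.005 -0.0155 0" --pt "255 0 0 3 0 0 0" --pt "255 0 0 3 0 0 0" --pt "255 0 0 2.2 0 0 0" --pt "255 0 0 1.0 0 0 0" --pt "255 0 0 0 0 0 0"

```text
time_s: 4.3
ee_pos: [0.4947, -0.2739, 0.2315]
eef_rot: [3.14, -0.017, 0.301]
force: [0.1, -0.1, -2.8]
grip_width: 0.0324
grip_force: 34.9
```

```bash
python3 - <<'E'
from h import *
w=grab("wrist");o=ctrl.get_obs();print(o["ee_pos"],o["eef_rot"],o["force"],o["moment"],o["grip_width"]);save(w,"pics/w4.png")
t=grab("top");s=grab("side");save(t,"pics/t4.png");save(s,"pics/s4.png")
k=lambda c,x,y,ww,h,f:cv2.resize(c["img"][y:y+h,x:x+ww],None,fx=f,fy=f,interpolation=cv2.INTER_CUBIC)
A=k(w,190,0,200,150,4)
cv2.imwrite("pics/c4.png",A[:,:,::-1])
T=np.array(w["hand_eye"])
for X in ([.122,0,.026],[.126,0,.026],[.126,0,.028]):
    c=dict(w);c["pose"]=T;print(X,proj(c,X))
    W=R.from_euler('xyz',o["eef_rot"]).as_matrix()@X+o["ee_pos"];print(W,proj(t,W),proj(s,W))
E
```

```text
[ 0.49438295 -0.27365885  0.2301067 ] [-3.14123308 -0.01619673  0.30081194] [-0.68376113 -0.05596214 -2.63565171] [-0.03147104  0.13150956 -0.04642484] 0.032119703262831034
[0.122, 0, 0.026] [285.43705608  15.44043755]
[ 0.61128882 -0.23738181  0.20608602] [368.16494065 158.23182156] [281.96731567 146.94634238]
[0.126, 0, 0.026] [285.43395241   6.31547145]
[ 0.6151087  -0.23619678  0.20615081] [367.71486068 156.78970609] [280.76874498 146.81894435]
[0.126, 0, 0.028] [285.4206612    7.51417185]
[ 0.61513943 -0.2361865   0.20415107] [367.57155059 156.95909529] [280.74067776 147.38203201]
```

View pics/c4.png

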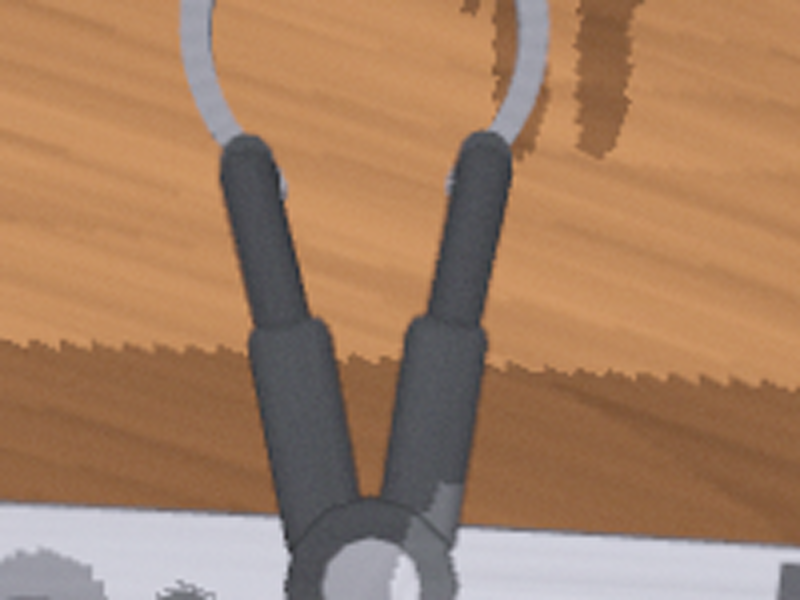

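The crop shows the ring's outer edges at wrist columns of about 235 and 327, its centre near the top image edge, and the pivot at (283,146). I'll fit the ring edges on its plane in the tool frame.

```bash
cat > ringfit.py <<'E'
from h import *
from scipy.optimize import least_squares
def ringfit(w,he,zt=.028):
    c=dict(w);c["pose"]=he;im=c["img"].astype(int)
    m=(im.max(2)-im.min(2)<30)&(im.min(2)>110)
    P=[];I=[]
    for y in range(0,30):
        xs=np.where(m[y,225:340])[0]+225
        l=xs[xs<281];r=xs[xs>281]
        for a,o,i in((l,-.5,.5),(r,.5,-.5)):
            if len(a)>3:
                e=a.min() if o<0 else a.max();ii=a.max() if o<0 else a.min()
                P.append(onz(c,(e+o,y),zt)[:2]);I.append(onz(c,(ii+i,y),zt)[:2])
    P=np.array(P);I=np.array(I)
    for r0,Q in((.022,P),(None,P),(None,I)):
        f=(lambda q:np.hypot(*(Q-q[:2]).T)-(r0 or q[2]))
        s=least_squares(f,[.125,0,.022][:2 if r0 else 3],loss="soft_l1",f_scale=3e-4);print(r0,s.x.round(4),"rms",np.sqrt((f(s.x)**2).mean()),len(Q))
E
python3 - <<'E'
from ringfit import *
w=load("pics/w4.npz")
he=np.array(ctrl.camera("wrist")["hand_eye"])
for z in(.024,.028,.032): ringfit(w,he,z)
c=dict(w);c["pose"]=he;print("pivot",onz(c,(190+371/4,583/4),-.001))
E
```

```text
0.022 [ 0.1281 -0.0021] rms 0.0006044770469840766 60
None [ 0.1254 -0.0022  0.0211] rms 0.00013345725099335335 60
None [ 0.1245 -0.0022  0.0175] rms 0.00013162816759581966 60
0.022 [ 0.1278 -0.0022] rms 0.00035089356442649633 60
None [ 0.1265 -0.0022  0.0215] rms 0.00013645503008217032 60
None [ 0.1256 -0.0023  0.0179] rms 0.00013458592302989126 60
0.022 [ 0.1275 -0.0023] rms 0.00013946365806498555 60
None [ 0.1275 -0.0023  0.022 ] rms 0.0001394532896404651 60
None [ 0.1266 -0.0023  0.0183] rms 0.0001375441783075747 60
pivot [ 0.06416835 -0.0012351  -0.001     ]
```

apply_moves --pt "255 0.2 1.5 0 0 0 0" --pt "255 0.4 3 0 0 0 0" --pt "255 0.5 4 0 0 0 0" --pt "255 0.5 4 0 0 0 0" --pt "255 0.5 4 0 0 0 0" --pt "255 0.5 4 0 0 0 0" --pt "255 0.5 4 0 0 0 0" --pt "255 0.5 4 0 0 0 0" --pt "255 0.4 4 0 0 0 0" --pt "255 0.3 3 0 0 0 0"

```text
time_s: 5.5
ee_pos: [0.5368, 0.0842, 0.2299]
eef_rot: [-3.141, -0.015, 0.302]
force: [1.0, -0.4, -0.8]
grip_width: 0.0322
grip_force: 34.9
```

apply_moves --pt "255 0.2 2.5 0 0 0 0" --pt "255 0 1.4 0 0 0 0" --pt "255 0 0 0 0 0 0" --pt "255 0 0 0 0 0 0"

```text
time_s: 5.9
ee_pos: [0.5392, 0.1199, 0.2302]
eef_rot: [-3.141, -0.016, 0.301]
force: [0.3, -0.7, -1.4]
grip_width: 0.0324
grip_force: 34.9
```

```bash
python3 - <<'E'
from ringfit import *
o=ctrl.get_obs();w=grab("wrist");print(o["time_s"],o["ee_pos"],o["eef_rot"],o["force"],o["moment"],o["grip_width"],o["joint_vel"].round(3));save(w,"pics/w5.png")
ringfit(w,np.array(w["hand_eye"]))
E
```

```text
5.9 [0.53923614 0.11985508 0.23017478] [-3.14148965 -0.0157084   0.3009379 ] [ 0.32997096 -0.72097592 -1.43421883] [-0.08964881  0.07833544 -0.01598477] 0.03238227356066351 [-0.02  -0.004 -0.    -0.     0.002 -0.003]
0.022 [ 0.123  -0.0051] rms 0.0020263259342200857 60
None [ 0.125  -0.0048  0.024 ] rms 0.00041819777611741153 60
None [ 0.1345 -0.0006  0.0194] rms 0.0014402820337239357 60
```

View pics/w5.png

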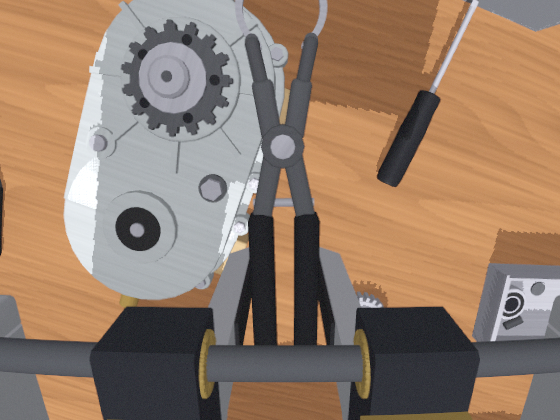

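The shaft end is at about (167,76), with a dark centre hole at (166,76), the washer around it and the sprocket about 112 px wide. A second view from 16 cm to the side gives the stereo height.

apply_moves --pt "255 -0.5 1.8 0 0 0 0" --pt "255 -1 3 0 0 0 0" --pt "255 -1 3.5 0 0 0 0" --pt "255 -1 3.5 0 0 0 0" --pt "255 -0.9 2.5 0 0 0 0" --pt "255 -0.5 1.5 0 0 0 0" --pt "255 0 0 0 0 0 0" --pt "255 0 0 0 0 0 0"

```text
time_s: 6.75
ee_pos: [0.4909, 0.2773, 0.2304]
eef_rot: [3.142, -0.016, 0.3]
force: [0.2, -0.2, -1.2]
grip_width: 0.0321
grip_force: 34.9
```

```bash
python3 - <<'E'
from ringfit import *
o=ctrl.get_obs();w=grab("wrist");print(o["time_s"],o["ee_pos"],o["eef_rot"],o["joint_vel"].round(3));save(w,"pics/w6.png")
a=load("pics/w5.npz");u=proj(w,onz(a,(166.5,76),.1274));print(u)
k=lambda c,x,y:cv2.resize(c["img"][max(0,y-35):y+35,x-35:x+35],(560,560),interpolation=cv2.INTER_CUBIC)[:,:400*2]
x,y=u.round().astype(int);print("crop origins",(132,41),(x-35,max(0,y-35)))
cv2.imwrite("pics/c6.png",cv2.resize(np.hstack([k(a,167,76),k(w,x,y)]),(800,400))[:,:,::-1])
E
```

```text
6.75 [0.4908916  0.2772828  0.23040209] [ 3.1415239  -0.01623886  0.30022823] [-0.014 -0.002  0.001  0.001 -0.001  0.001]
[404.64524773  76.61109827]
crop origins (132, 41) (np.int64(370), np.int64(42))
```

View pics/c6.png

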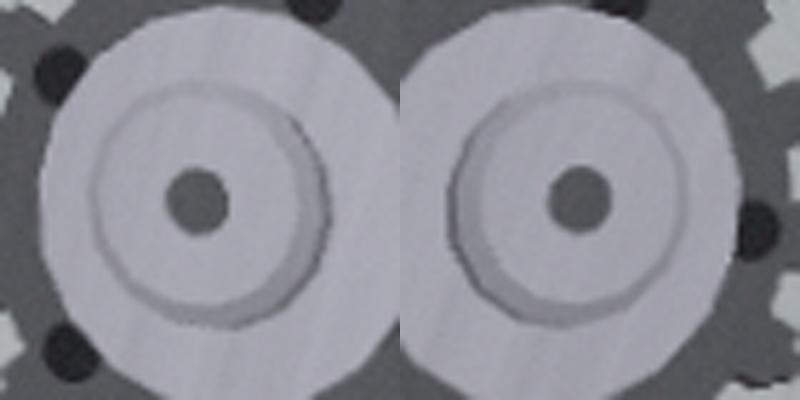

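The crops show the centre hole at (197.5,201.5) on the left and (180,199.5) on the right, which is (166.15,75.85) and (401.1,76.5) in the full images.

```bash
python3 - <<'E'
from ringfit import *
a=load("pics/w5.npz");b=load("pics/w6.npz")
C=[]
for c,(x0,y0) in((a,(155,64)),(b,(390,64))):
    g=cv2.cvtColor(c["img"],cv2.COLOR_RGB2GRAY)[y0:y0+24,x0:x0+24].astype(float);m=np.clip(140-g,0,None)
    m[:, :]=np.where(np.hypot(*(np.mgrid[:24,:24]-np.array([12,11])[:,None,None]))<8,m,0)
    ys,xs=np.mgrid[:24,:24];C.append((x0+(m*xs).sum()/m.sum(),y0+(m*ys).sum()/m.sum()))
print(C)
for u,v in(((166.15,75.85),(401.1,76.5)),C):
    X,e=tri(a,u,b,v);print("shaft end",X.round(4),"gap",e.round(4),"groove z",X[2]-.01125)
G=X-[0,0,.01125]
o=ctrl.get_obs();Rm=R.from_euler('xyz',o["eef_rot"]).as_matrix()
ring=o["ee_pos"]+Rm@[.1265,-.0022,.029];print("ring",ring,"delta cm",((G-ring)*100).round(2))
he=np.array(ctrl.camera("wrist")["hand_eye"]);c=dict(b);c["pose"]=he;print("pivot region check ring px",proj(c,[.1265,-.0022,.029]))
# washer size check: left/right extreme points at its face
print("washer r", np.linalg.norm(onz(a,(132+6.6,41+36),G[2]-.00125)-(G-[0,0,.00125])), np.linalg.norm(onz(b,(370+59.2,42+36),G[2]-.00125)-(G-[0,0,.00125])))
E
```

```text
[(np.float64(166.22691993464053), np.float64(75.82945261437908)), (np.float64(401.0650561156553), np.float64(76.50256800456535))]
shaft end [0.615  0.2306 0.1238] gap 0.0001 groove z 0.11254879389932206
shaft end [0.615  0.2305 0.1237] gap 0.0001 groove z 0.11242055457785037
ring [0.61164015 0.31662368 0.20347318] delta cm [ 0.34 -8.61 -9.11]
pivot region check ring px [280.72160551   6.98308331]
washer r 0.024839244912738003 0.02519212865993928
```

The washer radius checks out (25 mm) and the groove is at about (0.615,0.2305,0.1125). I'll move the ring above the shaft end.

apply_moves --pt "255 0.04 -1.5 0 0 0 0" --pt "255 0.1 -2.5 0 0 0 0" --pt "255 0.1 -2.5 0 0 0 0" --pt "255 0.1 -1.5 -1 0 0 0" --pt "255 0 -0.61 -2 0 0 0" --pt "255 0 0 -2.3 0 0 0" --pt "255 0 0 -1.2 0 0 0" --pt "255 0 0 0 0 0 0" --pt "255 0 0 0 0 0 0"

```text
time_s: 7.75
ee_pos: [0.4942, 0.1921, 0.1659]
eef_rot: [-3.141, -0.017, 0.301]
force: [-0.9, 0.4, -1.2]
grip_width: 0.0322
grip_force: 34.9
```

```bash
python3 - <<'E'
from ringfit import *
o=ctrl.get_obs();w=grab("wrist");print(o["time_s"],o["ee_pos"],o["eef_rot"],o["force"],o["moment"],o["joint_vel"].round(3));save(w,"pics/w7.png")
G=np.array([.615,.23055,.1125]);Rm=R.from_euler('xyz',o["eef_rot"]).as_matrix()
ring=o["ee_pos"]+Rm@[.1265,-.0022,.029];print("ring",ring,"delta cm",((G-ring)*100).round(2))
print("hole px",proj(w,G+[0,0,.01125]),"ring px",proj(w,ring))
s=grab("side");t=grab("top");save(s,"pics/s7.png");save(t,"pics/t7.png")
us=proj(s,G).round().astype(int);print("side",us,proj(s,ring),"top",proj(t,G),proj(t,ring))
A=cv2.resize(w["img"][0:100,215:348],(800,600),interpolation=cv2.INTER_CUBIC)
B=cv2.resize(s["img"][us[1]-40:us[1]+35,us[0]-50:us[0]+50],(800,600),interpolation=cv2.INTER_CUBIC)
cv2.imwrite("pics/c7.png",cv2.resize(np.vstack([A,B]),(533,800))[:,:,::-1] if 0 else cv2.resize(np.hstack([A,B]),(800,300))[:,:,::-1])
E
```

```text
7.75 [0.49416971 0.19210323 0.16594389] [-3.14139592 -0.01677083  0.30079681] [-0.89164189  0.35382347 -1.17082155] [-0.01818114  0.07400661  0.01806422] [ 0.004 -0.013 -0.013 -0.002  0.002  0.001]
ring [0.61478394 0.2318283  0.13906981] delta cm [ 0.02 -0.13 -2.66]
hole px [283.53550158  16.22411312] ring px [280.72358196   6.98514445]
side [200 243] [198.79107307 235.21086863] top [196.40914352 160.63955442] [194.15335527 158.51113179]
```

View pics/c7.png

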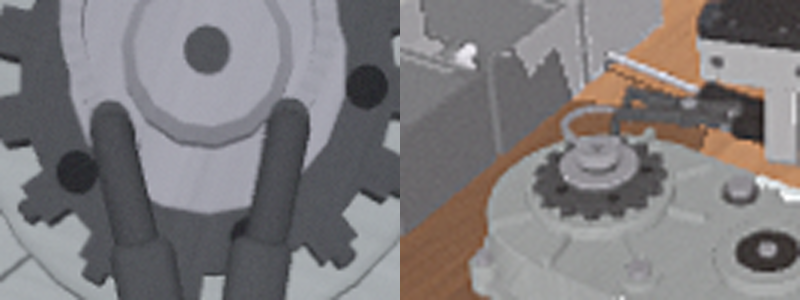

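The wrist crop shows the shaft hole at (283.8,16.7), against a predicted (283.5,16.2), so the shaft fix is good. The ring centre is 1.2 mm too far in +y. The side crop shows the ring level above the shaft end. I'll correct and descend gently.

apply_moves --pt "255 0.02 -0.12 -0.3 0 0 0" --pt "255 0 0 -0.3 0 0 0" --pt "255 0 0 -0.3 0 0 0" --pt "255 0 0 -0.2 0 0 0" --pt "255 0 0 -0.2 0 0 0" --pt "255 0 0 -0.2 0 0 0" --pt "255 0 0 -0.2 0 0 0" --pt "255 0 0 0 0 0 0"

```text
time_s: 8.7
ee_pos: [0.494, 0.1909, 0.1481]
eef_rot: [-3.141, -0.016, 0.301]
force: [-0.1, -0.7, -1.8]
grip_width: 0.0324
grip_force: 34.9
```

apply_moves --pt "255 0 0 -0.15 0 0 0" --pt "255 0 0 -0.15 0 0 0" --pt "255 0 0 -0.1 0 0 0" --pt "255 0 0 -0.1 0 0 0" --pt "255 0 0 0 0 0 0"

```text
time_s: 9.2
ee_pos: [0.4941, 0.1909, 0.1433]
eef_rot: [-3.141, -0.016, 0.301]
force: [0.7, 0.1, -1.3]
grip_width: 0.0324
grip_force: 34.9
```

```bash
python3 - <<'E'
from ringfit import *
o=ctrl.get_obs();w=grab("wrist");print(o["time_s"],o["ee_pos"],o["eef_rot"],o["force"],o["moment"]);save(w,"pics/w8.png")
G=np.array([.615,.23055,.1125]);Rm=R.from_euler('xyz',o["eef_rot"]).as_matrix()
ring=o["ee_pos"]+Rm@[.1265,-.0022,.029];print("ring",ring,"delta cm",((G-ring)*100).round(2))
s=grab("side");save(s,"pics/s8.png")
A=cv2.resize(w["img"][0:100,215:348],(400,300),interpolation=cv2.INTER_CUBIC)
B=cv2.resize(s["img"][215:265,167:234],(400,300),interpolation=cv2.INTER_CUBIC)
cv2.imwrite("pics/c8.png",np.hstack([A,B])[:,:,::-1])
E
```

```text
9.2 [0.49405222 0.19087847 0.14331341] [-3.14140512 -0.01607499  0.30075059] [ 0.67260961  0.09093085 -1.27006587] [-0.02700666  0.0225805  -0.01373409]
ring [0.61465047 0.23059217 0.11635097] delta cm [ 0.03 -0.   -0.39]
```

View pics/c8.png

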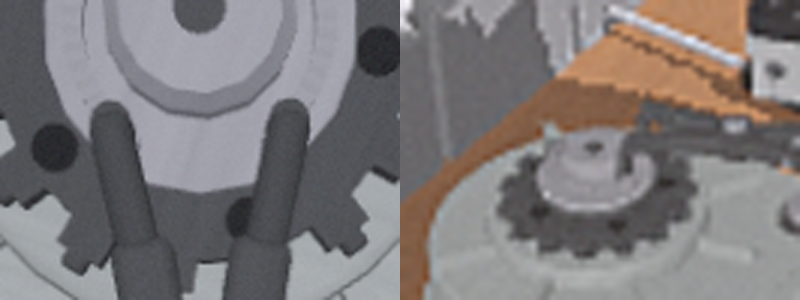

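The shaft lies centred between the tips and the ring is around it with no contact force. I'll keep going down in small steps, watching for contact on the washer.

apply_moves --pt "255 0 0 -0.1 0 0 0" --pt "255 0 0 -0.1 0 0 0" --pt "255 0 0 -0.05 0 0 0" --pt "255 0 0 0 0 0 0"

```text
time_s: 9.7
ee_pos: [0.494, 0.1909, 0.1408]
eef_rot: [-3.141, -0.016, 0.301]
force: [0.4, 0.2, -2.0]
grip_width: 0.0325
grip_force: 34.9
```

apply_moves --pt "255 0 0 -0.1 0 0 0" --pt "255 0 0 0 0 0 0"

```text
time_s: 9.9
ee_pos: [0.4941, 0.1909, 0.1398]
eef_rot: [-3.141, -0.016, 0.301]
force: [-0.2, 0.1, -1.1]
grip_width: 0.0324
grip_force: 34.9
```

apply_moves --pt "255 0 0 -0.05 0 0 0" --pt "255 0 0 0 0 0 0"

```text
time_s: 10.1
ee_pos: [0.4941, 0.1909, 0.1394]
eef_rot: [-3.141, -0.016, 0.301]
force: [0.1, 0.4, -1.6]
grip_width: 0.0326
grip_force: 34.9
```

apply_moves --pt "255 0 0 -0.05 0 0 0" --pt "255 0 0 0 0 0 0"

```text
time_s: 10.3
ee_pos: [0.4941, 0.1909, 0.1389]
eef_rot: [-3.141, -0.016, 0.301]
force: [-0.1, -0.5, -1.4]
grip_width: 0.0324
grip_force: 34.9
```

apply_moves --pt "255 0 0 -0.05 0 0 0" --pt "255 0 0 0 0 0 0"

```text
time_s: 10.5
ee_pos: [0.4941, 0.1909, 0.1384]
eef_rot: [-3.141, -0.016, 0.301]
force: [-0.6, 0.4, -2.3]
grip_width: 0.0326
grip_force: 34.9
```

apply_moves --pt "255 0 0 -0.05 0 0 0" --pt "255 0 0 0 0 0 0"

```text
time_s: 10.7
ee_pos: [0.4941, 0.1909, 0.1379]
eef_rot: [-3.141, -0.016, 0.301]
force: [-0.0, 0.5, -1.8]
grip_width: 0.0327
grip_force: 34.9
```

```bash
python3 - <<'E'
from ringfit import *
o=ctrl.get_obs();s=grab("side");save(s,"pics/s9.png");print(o["time_s"],o["ee_pos"],o["force"],o["moment"])
c=load("pics/s7.npz");
# ring px rise check
E
```

```text
10.7 [0.4940823  0.19093614 0.13789292] [-0.00759797  0.45776772 -1.83628006] [-0.04638465  0.09591073 -0.01743627]
```

apply_moves --pt "255 0 0 -0.05 0 0 0" --pt "255 0 0 0 0 0 0"

```text
time_s: 10.95
ee_pos: [0.4941, 0.1909, 0.1375]
eef_rot: [-3.141, -0.016, 0.301]
force: [-0.5, -0.2, -1.7]
grip_width: 0.0325
grip_force: 34.9
```

apply_moves --pt "255 0 0 -0.05 0 0 0" --pt "255 0 0 0 0 0 0"

```text
time_s: 11.15
ee_pos: [0.4941, 0.1909, 0.137]
eef_rot: [-3.141, -0.016, 0.301]
force: [-0.8, 0.5, 0.2]
grip_width: 0.0323
grip_force: 34.9
```

apply_moves --pt "255 0 0 -0.05 0 0 0" --pt "255 0 0 0 0 0 0"

```text
time_s: 11.35
ee_pos: [0.4941, 0.1909, 0.1365]
eef_rot: [-3.141, -0.016, 0.301]
force: [-1.3, 0.1, -0.3]
grip_width: 0.0323
grip_force: 34.9
```

```bash
python3 - <<'E'
from h import *
o=ctrl.get_obs();w=grab("wrist");save(w,"pics/w10.png");s=grab("side");save(s,"pics/s10.png");print(o["time_s"],o["ee_pos"],o["force"],o["moment"])
A=cv2.resize(w["img"][0:100,215:348],(400,300),interpolation=cv2.INTER_CUBIC)
B=cv2.resize(s["img"][222:262,173:226],(400,300),interpolation=cv2.INTER_CUBIC)
cv2.imwrite("pics/c10.png",np.hstack([A,B])[:,:,::-1])
E
```

```text
11.35 [0.4941039  0.1909401  0.13648463] [-1.3478394   0.10073106 -0.26902898] [ 0.00959258  0.08349414 -0.01664907]
```

View pics/c10.png

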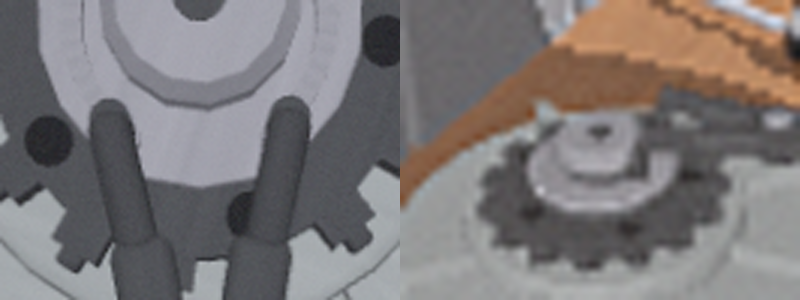

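Contact has begun: vertical force rose from -1.7 to about 0 N. The ring is around the shaft at the washer in both crops. One more half-millimetre will show whether it is firmly seated.

apply_moves --pt "255 0 0 -0.05 0 0 0" --pt "255 0 0 0 0 0 0" --pt "255 0 0 0 0 0 0"

```text
time_s: 11.75
ee_pos: [0.4941, 0.1909, 0.136]
eef_rot: [-3.141, -0.016, 0.301]
force: [-0.3, -0.1, 1.9]
grip_width: 0.0319
grip_force: 34.9
```

apply_moves --pt "255 0 0 0 0 0 0" --pt "255 0 0 0 0 0 0" --pt "255 0 0 0 0 0 0"

```text
time_s: 12.05
ee_pos: [0.4941, 0.1909, 0.136]
eef_rot: [-3.141, -0.016, 0.301]
force: [-1.2, 0.1, 0.8]
grip_width: 0.0324
grip_force: 34.9
```

```bash
python3 - <<'E'
from ringfit import *
o=ctrl.get_obs();print(o["time_s"],o["ee_pos"],o["eef_rot"],o["force"],o["moment"],o["grip_width"],o["joint_vel"].round(3))
# tips' symmetry and pivot relative to earlier: pliers tilt in grip shows as image shift of the pivot/tips
for n in("w4","w8","w10"):
    c=load(f"pics/{n}.npz");g=cv2.cvtColor(c["img"],cv2.COLOR_RGB2GRAY)
    t=g[25:80,235:335];m=(t<85).astype(np.uint8);ys,xs=np.where(m);l=xs<47
    print(n,"tip top rows",ys[l].min()+25,ys[~l].min()+25,"pivot bright y",)
E
```

```text
12.05 [0.49409525 0.19091721 0.13596368] [-3.14138342 -0.0163406   0.30075895] [-1.15879383  0.09558296  0.81622504] [-0.0209774   0.05073776 -0.01474212] 0.03243377476611286 [-0.     0.     0.001  0.001 -0.001  0.001]
w4 tip top rows 34 33 pivot bright y
w8 tip top rows 34 25 pivot bright y
w10 tip top rows 33 26 pivot bright y
```

The ring rests on the washer with about 2.5 N net contact. It is centred and still, and the pliers are squeezed at 35 N. I'm handing in.

```bash
python3 -c "
from station import ctrl
print(ctrl.hand_in())"
```

```text
the job is handed in; nothing more can be done
None
```

I handed the job in at about 12 s: the spread circlip sits around the output shaft on the thrust washer (light contact of about 2.5 N), with the pliers still held squeezed to the stop at 35 N; the hand-in gave no verdict.

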